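# Push a power module home in its test dock

## Task

Push the silver power module, without lifting it, straight down the lane between the two bare copper rails of the test dock until it rests against the grey stop block at the lane's end. It may not start in line with the lane, so nudge it square and central first: neither the module nor the robot may touch either rail. Leave the jar, the spool and the transformer standing where they are.

Things in the scene. Friction and masses are not known exactly. Their poses are not given: they have to be found in the camera images.
- dock: fixed test dock: blue base plate, x -190 to 170, y -130 to 130 mm, 8 mm thick; its top is the lane floor and carries the module at the start. Origin on the bench (z 0) under the middle of the lane mouth; x points along the lane from mouth to stop, y to the left, z up
- rail_left: bare copper rail at the left (+y) of the lane: 150 mm long in x, 8 mm thick in y, 18 mm high above the plate (top 26 mm above the bench). Origin at the centre of its underside, at x 75, y 64, z 8 mm of the dock; axes as the dock's. Must not be touched
- rail_right: the same rail at the right (-y) of the lane, origin at x 75, y -64, z 8 mm of the dock. Must not be touched
- lane_mouth (a point): middle of the lane mouth on the lane floor (8 mm above the bench), axes as the dock's. The lane between the rails is 120 mm wide (dock y -60 to 60) and 150 mm long (dock x 0 to 150)
- lane_end (a point): middle of the foot of the stop block's face, on the lane floor, at dock x = 150 mm; axes as the dock's. The rigid grey stop block is 150 mm wide, 25 mm thick, 45 mm high above the plate, with a 9 mm high yellow socket on top
- module: loose silver metal box 110 mm long (x), 96 wide (y), 60 high, about 0.6 kg, flat faces, black fan on top, yellow stripe on top near its front. Origin at the centre of its underside; x points to its front, which enters the lane first. Starts on the plate before the mouth, up to 25 mm off the lane's centre line and turned up to 0.2 rad. Slides with friction, stays where left
- module_center (a point): centre of the module, 30 mm above its underside, axes as the module's
- flux_jar: bystander: loose white jar with black cap, 44 mm across, 50 mm high, on the bench beside the dock. Origin at the centre of its underside
- solder_spool: bystander: loose red spool standing on end, 52 mm across, 40 mm high, on the bench beside the dock. Origin at the centre of its underside
- transformer: bystander: loose small transformer, dark steel core and yellow winding, 44 x 46 x 36 mm high, on the bench beside the dock. Origin at the centre of its underside
Not all that is in view belongs to the job. Several things have the shape of the module; the one meant has the colours described above.

How it is judged:
By the outcome, as a careful person would: the job done as asked, in the order asked, and still so for the second after the job is handed in, with the robot touching nothing.
It also fails if it takes over 72 s, if anything falls off the work surface, if the arm or the gripper's body presses on something with over 40 N, if the wrist force passes 120 N, or if a joint passes its speed limit or range.

## Robot

A 6-joint arm with a two-finger parallel gripper is mounted at the origin on the work surface. World frame = base frame: x ahead of the robot, y to its left, z up, the work surface at z = 0. Lengths are in m, angles in degrees, forces in N, time in s.
With the tool pointing down it reaches from about 0.4 to 0.825 m from the base axis. Payload 7 kg.
Tool frame: the origin (TCP) lies between the finger pads; the fingertips stand 22 mm ahead of it and the grasp point (between the pads) lies 3 mm ahead of it; z points along the fingers, y is the direction in which the jaws open and shut (so a half turn about z gives the same grasp; the last joint's range is limited). The gripper opens to 88 mm and grips with 3 to 60 N. Pads are 19 mm wide; open, the fingers measure 130 mm over their backs; the gripper's body (78 mm by 193 mm) begins 47 mm behind the grasp point.
Start: joints at [79.704, 20.546, 0.682, 0, -70.136, -16.507], TCP at [0.304, 0.602, 0.249] pointing down, gripper open.
Joint ranges: [-176.03, 176.03], [-82.01, 121.73], [-58.28, 71.71], [-173.87, 95.51], [-174.79, -0.11], [-173.66, 173.66]. Speed limits (degrees/s): [136.94, 136.94, 172.46, 180, 180, 180].

## Interface

Orientations are given as [roll, pitch, yaw] about the fixed x, y, z axes, in that order (R = Rz(yaw) Ry(pitch) Rx(roll)).
In Python, from plant import telemetry, cams, r gives the robot as it stands.
- The arm moves only by the tool carry_out, never from a script. Its argument "commands" is one flat list of numbers, 5 for each row, row after row: the shift along the world's x, y, z as a fraction of full scale, then the turn about the world's z as a fraction of full scale, then the gripper's target within -1 to 1 (shut at 1, half-way at 0, fully open at -1). In form: [x, y, z, turn, claw, x, y, z, turn, claw, ...]. A call has 1 to 8 rows; each row shifts and turns the commanded pose from where the row before left it; what a row does not reach is not made up. Full scale, the value 1, is 0.04 m for a shift and 4 degrees for a turn. A row lasts 1/10 s, in which the tool goes at most 50 mm and 8.59 degrees, less where a joint would pass 70% of its speed; a pose out of reach is approached as far as the arm can. A call with a number of a shift or a turn outside -1 to 1 is refused whole. A call with a gripper value outside its range is refused whole. The fingers move at their own pace and stop on an object; "grip_force" is the grip in N (left out, the last holds). Time passes only in rows, so rows that do not move let the fingers close. It gives the time, the measured TCP pose, the force and the opening at its end, in the units of the state.
- telemetry.get_state(): the state, without advancing time (a new reading comes with each control period).
- cams.capture(name): name is "side" or "top"; returns a dict with "frame" (384x512x3 uint8, red, green, blue), "camera_matrix" (3x3 intrinsics, pixels), "camera_from_world" (4x4, takes a point from world to camera coordinates). Camera axes: x right, y down, z forward; pixel columns grow to the right and rows downward; lengths in m; the calibration is good to about 2 mm. A picture is of the moment at which its call begins. There is no depth.
- r.close_job(): hands the job in, once; it reports no verdict.
The state is a dict: "time_s": time; "joints": joint angles; "qd": joint speeds; "joint_torque": joint torques, N m; "tcp_pos": TCP position; "eef_rot": TCP orientation; "contact_force": force on the tool from outside, world axes, zero at the start; "moment": the same for the moment, N m; "gripper_width": finger opening in m.
Only numpy, scipy, OpenCV 4.12 (cv2) and the standard library are available. Lean on these libraries where they do the work, as an engineer would, in place of code of your own. Each camera call takes 0.05 s, during which the arm holds its last target. There are 200 camera calls.

## Working session

There is one attempt and no reset: what is moved stays moved. The work goes in short steps, Python scripts to look and compute and a tool call to move; the robot and the scene stay as the last step left them, time stands still between calls to the robot, and variables do not carry over. Pictures are saved under pics/ and viewed, about 8 in all and at most 12, crops included, and the job is handed in when it is done.

Besides the shell and the picture viewer there is one more tool, called after "Emit:" by a JSON object that holds its "fn" and its "kwargs". carry_out: Moves the arm, as the interface text tells. Shift numbers are shares of 0.04 m and turn numbers shares of 4 degrees, none past 1 either way. Its arguments: {"type":"object","properties":{"commands":{"type":"array"},"grip_force":{"type":"number"}},"required":["commands"]}

```bash
mkdir -p pics; ls
python3 - <<'E'
from plant import telemetry, cams, r
import cv2, numpy as np
s=telemetry.get_state(); print(s)
for n in ("top","side"):
    c=cams.capture(n); cv2.imwrite(f"pics/{n}0.png",cv2.cvtColor(c["frame"],cv2.COLOR_RGB2BGR))
    print(n,c["camera_matrix"].tolist(),np.round(c["camera_from_world"],4).tolist())
E
```

```text
pics
{'time_s': 0.0, 'joints': array([ 7.97025082e+01,  2.05915307e+01,  6.30342737e-01, -1.93697134e-02,
       -7.01372417e+01, -1.65072329e+01]), 'qd': array([-0.01457797, -0.02270564,  0.03768998,  0.05381793,  0.01126532,
       -0.01377389]), 'joint_torque': array([ 1.89504637e-03, -5.82719493e+01,  2.93047714e+01,  6.99716493e+00,
        7.00741162e-03, -1.53486058e-04]), 'tcp_pos': array([0.30420275, 0.60201748, 0.2475979 ]), 'eef_rot': array([ 1.79900453e+02, -1.05120336e-02, -2.68113124e+01]), 'contact_force': array([-1.01881524, -0.83169673, -0.86777222]), 'moment': array([-0.00921485,  0.01951491,  0.02729976]), 'gripper_width': 0.08729374196955877}
top [[380.5955748032205, 0.0, 256.4248669781459], [0.0, 380.5955748032205, 189.91498710907064], [0.0, 0.0, 1.0]] [[-0.0162, -0.9996, -0.0226, -0.0281], [-0.9957, 0.0182, -0.091, 0.604], [0.0914, 0.0211, -0.9956, 0.9128], [0.0, 0.0, 0.0, 1.0]]
side [[469.0423348657381, 0.0, 248.83677167084463], [0.0, 469.0423348657381, 190.82142155684235], [0.0, 0.0, 1.0]] [[0.7803, -0.6254, -0.0079, -0.4971], [-0.3698, -0.4513, -0.8121, 0.2202], [0.5043, 0.6366, -0.5834, 0.9132], [0.0, 0.0, 0.0, 1.0]]
```

View pics/top0.png

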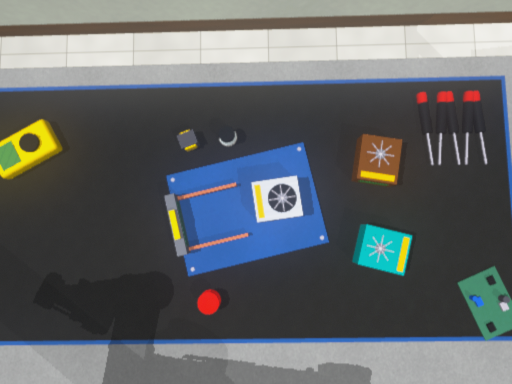

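View pics/side0.png

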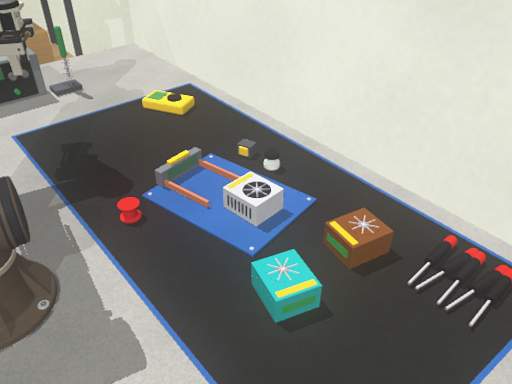

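The top view shows three module-shaped boxes: silver/white at (277,199), brown at (379,160) and teal at (383,249). The silver one has the black fan and yellow stripe and sits on the blue plate, so it is the one meant. The rails are near (208,191) and (218,242), and the stop is at (175,224). The jar is at (228,138), the spool at (209,302) and the transformer at (187,140). Next I'll measure and make a crop to confirm.

```bash
cat > h.py <<'E'
from plant import telemetry, cams, r
import cv2, numpy as np
def ray(c,uv,z):
    K=c["camera_matrix"];T=c["camera_from_world"];R=T[:3,:3];o=-R.T@T[:3,3]
    uv=np.atleast_2d(np.asarray(uv,float))
    d=np.c_[uv,np.ones(len(uv))]@np.linalg.inv(K).T@R
    return (o+d*((z-o[2])/d[:,2])[:,None])[:,:2]
def biggest(m):
    cs,_=cv2.findContours(m.astype(np.uint8),cv2.RETR_EXTERNAL,cv2.CHAIN_APPROX_NONE)
    return max(cs,key=cv2.contourArea)[:,0]
def rect(P):  # min-area rectangle in mm: centre, sides, angle of long side
    (c,s,a)=cv2.minAreaRect((P*1000).astype(np.float32))
    if s[0]<s[1]: s=s[::-1];a+=90
    return np.array(c),np.array(s),a
def masks(c):
    f=c["frame"].astype(int);H=cv2.cvtColor(c["frame"],cv2.COLOR_RGB2HSV).astype(int)
    h,s,v=H[...,0],H[...,1],H[...,2]
    return dict(blue=(h>100)&(h<125)&(s>120)&(v>70), white=(s<45)&(v>170), yellow=(h>20)&(h<32)&(s>130)&(v>150),
      copper=(h<14)&(s>60)&(s<200)&(v>110), red=((h<5)|(h>175))&(s>200)&(v>120))
def local(p,o,a):
    a=np.radians(a);return (np.asarray(p)-o)@np.array([[np.cos(a),-np.sin(a)],[np.sin(a),np.cos(a)]])
E
cat > m.py <<'E'
from h import *
c=cams.capture("top");m=masks(c)
roi=np.zeros((384,512),bool);roi[130:285,155:335]=1
B=biggest(m["blue"]&roi); 
hull=cv2.convexHull(np.argwhere((m["blue"]|m["copper"])&roi)[:,::-1].astype(np.int32))[:,0]
print("plate blue rect",rect(ray(c,hull,.008)))
w=m["white"]&roi; W=biggest(w|(m["yellow"]&roi&(np.arange(512)>240)))
print("module top rect",rect(ray(c,W,.068)),W.min(0),W.max(0))
y=np.argwhere(m["yellow"]&roi)[:,::-1]
for nm,sel,z in (("stripe",y[:,0]>240,.068),("socket",y[:,0]<200,.062)):
    P=ray(c,y[sel],z);print(nm,rect(P),P.mean(0))
n,L,st,ce=cv2.connectedComponentsWithStats((m["copper"]&roi).astype(np.uint8))
for i in range(1,n):
    if st[i,4]>60: print("rail",st[i],rect(ray(c,np.argwhere(L==i)[:,::-1],.026)))
f=cv2.cvtColor(c["frame"],cv2.COLOR_RGB2BGR);
cr=cv2.resize(f[125:320,150:340],None,fx=3,fy=3,interpolation=cv2.INTER_CUBIC)
cv2.imwrite("pics/crop1.png",cr)
E
python3 m.py
```

```text
plate blue rect (array([560.04376221, -11.10215759]), array([361.43209839, 261.60784912]), 102.7084264755249)
module top rect (array([578.63537598, -86.71092224]), array([108.47896576,  96.10875702]), 97.52586603164673) [252 176] [302 221]
stripe (array([573.47851562, -44.80490112]), array([76.75064087, 11.68856621]), 7.192611217498779) [ 0.57314257 -0.04482319]
socket (array([618.25372314, 140.24176025]), array([263.42626953,  40.54171371]), 172.17989349365234) [0.56036316 0.15048313]
rail [177 183  59  17 189] (array([603.00756836,  86.09510803]), array([148.01945496,   8.30826092]), 102.30860424041748)
rail [189 233  59  18 174] (array([479.29864502,  57.87547302]), array([147.79322815,   7.67813826]), 103.05084419250488)
```

View pics/crop1.png

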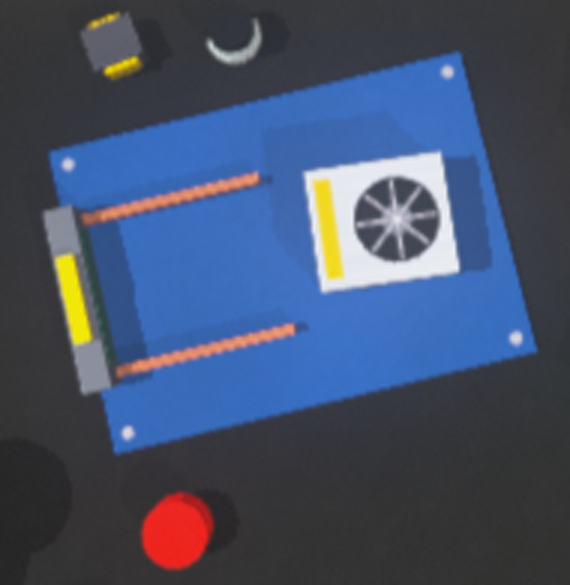

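The crop confirms that the silver box with the black fan and yellow stripe is the module, with its stripe towards the lane.

Measured values:

| Item | Position (mm) | Yaw |
|---|---|---|
| Lane mouth | (557.8, -1.3) | 102.75° |
| Module, dock frame | x -88, y -1.4 | -5.2° relative to the lane |

I'll push with both half-open fingertips flat on the rear face. They will stay above rail height and within the lane width, so the push also squares the module. First I'll travel high to a point behind the module.

Emit:
{"fn": "carry_out", "kwargs": {"commands": [0.28,-0.75,0,-0.5,0,0.28,-0.75,0,-0.5,0,0.28,-0.75,0,-0.5,0,0.28,-0.75,0,-0.5,0,0.28,-0.75,0,-0.5,0,0.28,-0.75,0,-0.5,0,0.28,-0.75,0,-0.5,0,0.28,-0.75,0,-0.5,0], "grip_force": 20}}

```text
time_s: 0.95
tcp_pos: [0.3941, 0.3611, 0.2484]
eef_rot: [180.0, 0.0, -42.9]
contact_force: [0.4, -0.2, 1.3]
gripper_width: 0.0436
```

Emit:
{"fn": "carry_out", "kwargs": {"commands": [0.28,-0.75,0,-0.5,0,0.28,-0.75,0,-0.5,0,0.28,-0.75,0,-0.5,0,0.28,-0.75,0,-0.5,0,0.28,-0.75,0,-0.5,0,0.28,-0.75,0,-0.5,0,0.28,-0.75,0,-0.5,0,0.28,-0.75,0,-0.5,0]}}

```text
time_s: 1.75
tcp_pos: [0.4837, 0.1211, 0.2486]
eef_rot: [-180.0, 0.0, -58.9]
contact_force: [0.4, 0.9, 0.5]
gripper_width: 0.0435
```

Emit:
{"fn": "carry_out", "kwargs": {"commands": [0.28,-0.75,0,-0.5,0,0.28,-0.75,0,-0.5,0,0.28,-0.75,0,-0.5,0,0.28,-0.75,0,-0.5,0,0.28,-0.75,0,-0.5,0,0.28,-0.75,0,-0.5,0,0.28,-0.75,0,-0.5,0,0,0,0,0,0]}}

```text
time_s: 2.55
tcp_pos: [0.5625, -0.0903, 0.2478]
eef_rot: [179.9, -0.0, -73.0]
contact_force: [-0.6, 0.3, 0.1]
gripper_width: 0.044
```

Emit:
{"fn": "carry_out", "kwargs": {"commands": [0.3,-0.77,0,-0.355,0,0.3,-0.77,0,-0.355,0,0.3,-0.77,0,-0.355,0,0,0,0,0,0,0,0,-1,0,0,0,0,-1,0,0,0,0,-1,0,0,0,0,-0.7,0,0]}}

```text
time_s: 3.35
tcp_pos: [0.5964, -0.179, 0.0979]
eef_rot: [179.9, 0.1, -77.0]
contact_force: [1.9, -0.6, 0.1]
gripper_width: 0.0442
```

Emit:
{"fn": "carry_out", "kwargs": {"commands": [0,0,-0.5,0,0,0,0,-0.5,0,0,0,0,0,0,0]}}

```text
time_s: 3.65
tcp_pos: [0.5957, -0.179, 0.0577]
eef_rot: [179.7, 0.1, -77.1]
contact_force: [-0.1, 1.0, 0.2]
gripper_width: 0.044
```

```bash
cat >> h.py <<'E'
def dock(p): return local(p,np.array([557.8,-1.3]),102.75)
E
python3 - <<'E'
from h import *
s=telemetry.get_state();print(s["tcp_pos"],s["eef_rot"],dock(s["tcp_pos"][:2]*1000))
f=[cv2.cvtColor(cams.capture(n)["frame"],cv2.COLOR_RGB2BGR) for n in ("top","side")]
a=cv2.resize(f[0][110:310,160:360],(400,400));b=cv2.resize(f[1][100:300,130:330],(400,400))
cv2.imwrite("pics/p2.png",np.hstack([a,b]))
E
```

```text
[ 0.59573179 -0.1790401   0.05767279] [ 1.79702551e+02  1.03222986e-01 -7.70534126e+01] [-181.72889274    2.23030574]
```

View pics/p2.png

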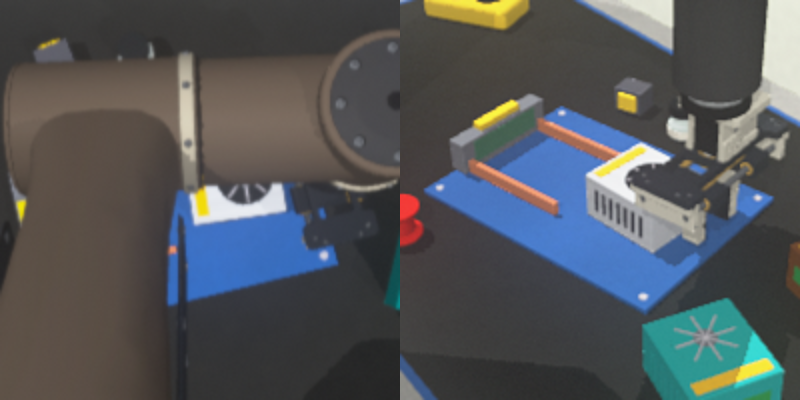

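The side view shows the fingertips just behind the module's rear face, and the top view is partly hidden by the arm. I'll push gently along the lane to square the module.

Emit:
{"fn": "carry_out", "kwargs": {"commands": [-0.055,0.244,0,-0.05,0,-0.055,0.244,0,0,0,-0.028,0.122,0,0,0,-0.028,0.122,0,0,0,-0.028,0.122,0,0,0,-0.028,0.122,0,0,0,0,0,0,0,0]}}

```text
time_s: 4.45
tcp_pos: [0.589, -0.1403, 0.0607]
eef_rot: [-180.0, 0.0, -77.2]
contact_force: [-0.6, -0.5, 0.3]
gripper_width: 0.044
```

```bash
cat > side.py <<'E'
from h import *
s=telemetry.get_state();print(s["time_s"],s["tcp_pos"],s["eef_rot"][2],"tcp dock",dock(s["tcp_pos"][:2]*1000),s["contact_force"])
c=cams.capture("side");m=masks(c)
roi=np.zeros((384,512),bool);roi[150:260,150:320]=1
n,L,st,ce=cv2.connectedComponentsWithStats((m["yellow"]).astype(np.uint8))
for i in range(1,n):
    if st[i,4]>20 and 150<ce[i][0]<320 and 140<ce[i][1]<240:
        U=np.argwhere(L==i)[:,::-1]
        for z in (.068,):
            P=ray(c,U,z)*1000;q=rect(P/1000);print("yellow",ce[i],"dock c",dock(q[0]),q[1],q[2]-12.75)
E
python3 side.py
```

```text
4.45 [ 0.58895034 -0.14034352  0.06071522] -77.2422701989206 tcp dock [-142.4898318     0.30430574] [-0.56555225 -0.54273612  0.31915603]
yellow [243.  150.5] dock c [  34.64371427 -117.5085878 ] [47.20073318 21.42388153] 39.51654052734375
yellow [177.58865248 157.13475177] dock c [147.66319362  11.25261334] [77.73591614 24.94434929] -0.8778934478759766
yellow [226.96666667 184.93333333] dock c [-36.82720557  27.72207161] [29.85117722 11.61052322] 2.4676456451416016
```

Emit:
{"fn": "carry_out", "kwargs": {"commands": [0.11,-0.488,0,0,0,0.11,-0.488,0,0,0,0,-0.5,1,0,0,0,-1,1,0,0,0,-1,1,0,0,0,-1,0.5,0,0,0,-1,0,0,0,0,-1,0,0,0]}}

```text
time_s: 5.3
tcp_pos: [0.5974, -0.3918, 0.1916]
eef_rot: [-180.0, 0.1, -77.3]
contact_force: [0.7, 0.3, 0.3]
gripper_width: 0.044
```

```bash
sed -i 's/pics\/crop1/pics\/crop2/' m.py
cat >> m.py <<'E'
q=rect(ray(c,W,.068));print("MODULE dock",dock(q[0]),"ang",q[2]-102.75)
P=ray(c,y[y[:,0]>230],.068)*1000;print("stripe dock",dock(P).mean(0))
E
python3 m.py
```

```text
plate blue rect (array([560.08337402, -11.24227905]), array([361.79180908, 261.64865112]), 102.6899061203003)
module top rect (array([571.41870117, -76.10554504]), array([108.80943298,  95.96022034]), 103.0508804321289) [246 177] [299 226]
stripe (array([562.37036133, -34.92584991]), array([76.54417419, 11.97963333]), 13.091232299804688) [ 0.56268263 -0.0349399 ]
socket (array([618.25372314, 140.24176025]), array([263.42626953,  40.54171371]), 172.17989349365234) [0.5609843  0.15032059]
rail [177 183  59  17 189] (array([603.00756836,  86.09510803]), array([148.01945496,   8.30826092]), 102.30860424041748)
rail [189 233  59  18 174] (array([479.29864502,  57.87547302]), array([147.79322815,   7.67813826]), 103.05084419250488)
MODULE dock [-75.96662631   3.22649631] ang 0.30088043212890625
stripe dock [-33.88800158   2.66200361]
```

View pics/crop2.png

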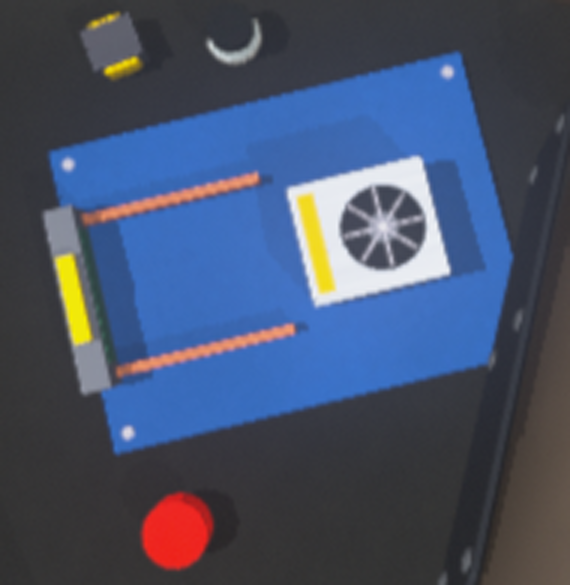

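The crop shows the module square to the lane: 0.3° off, about 3 mm left of the centre line, front before the mouth. I'll return behind it and push on with a slight rightward drift to take out the 3 mm.

Emit:
{"fn": "carry_out", "kwargs": {"commands": [-0.1,1,0,0,0,0,1,0,0,0,0,1,0,0,0,0,1,0,0,0,0,0.9,0,0,0,0,0.58,0,0,0,0,0,0,0,0]}}

```text
time_s: 6.05
tcp_pos: [0.5931, -0.1686, 0.1907]
eef_rot: [179.9, 0.1, -77.1]
contact_force: [-0.4, -0.3, -0.2]
gripper_width: 0.044
```

Emit:
{"fn": "carry_out", "kwargs": {"commands": [0,0,-1,0,0,0,0,-1,0,0,0,0,-0.8,0,0,0,0,-0.48,0,0,0,0,0,0,0]}}

```text
time_s: 6.55
tcp_pos: [0.5909, -0.1719, 0.0562]
eef_rot: [179.6, 0.1, -77.3]
contact_force: [-0.5, 0.3, 0.5]
gripper_width: 0.044
```

```bash
python3 side.py
```

```text
6.55 [ 0.59089452 -0.17189144  0.05624944] -77.33961172865347 tcp dock [-173.68892653    5.3706083 ] [-0.48564394  0.33399023  0.49324772]
yellow [243.  150.5] dock c [  34.64371427 -117.5085878 ] [47.20073318 21.42388153] 39.51654052734375
yellow [177.58865248 157.13475177] dock c [147.66319362  11.25261334] [77.73591614 24.94434929] -0.8778934478759766
yellow [233.55952381 180.53571429] dock c [-36.77702298   4.62011558] [75.763237   11.89644146] 0.06725025177001953
```

Emit:
{"fn": "carry_out", "kwargs": {"commands": [-0.055,0.244,0.08,0,0,-0.055,0.244,0,0,0,-0.055,0.244,0,0,0,-0.036,0.248,0,0,0,-0.036,0.248,0,0,0,-0.036,0.248,0,0,0,-0.036,0.248,0,0,0,0,0,0,0,0]}}

```text
time_s: 7.4
tcp_pos: [0.5816, -0.101, 0.0639]
eef_rot: [-179.9, 0.0, -77.2]
contact_force: [0.1, 0.1, 0.8]
gripper_width: 0.0439
```

```bash
python3 side.py
```

```text
7.4 [ 0.58159858 -0.10100408  0.06386698] -77.1878784359227 tcp dock [-102.49789884   -1.20732672] [0.06972484 0.12851107 0.8152492 ]
yellow [241.54901961 150.09803922] dock c [  37.79931584 -115.0583614 ] [46.96537781 13.4369154 ] 39.516536712646484
yellow [177.56834532 157.17266187] dock c [147.87654266  11.25608954] [78.13722992 24.35523415] 0.9055585861206055
```

The gripper now hides the stripe, so I'll back off once more to check before going deeper.

Emit:
{"fn": "carry_out", "kwargs": {"commands": [0.11,-0.488,0,0,0,0.11,-0.488,0,0,0,0,-0.5,1,0,0,0,-1,1,0,0,0,-1,1,0,0,0,-1,0.3,0,0,0,-1,0,0,0,0,-1,0,0,0]}}

```text
time_s: 8.25
tcp_pos: [0.5903, -0.3535, 0.1867]
eef_rot: [-179.9, 0.0, -77.3]
contact_force: [0.5, 0.1, -0.2]
gripper_width: 0.0443
```

Emit:
{"fn": "carry_out", "kwargs": {"commands": [0,-0.9,0,0,0,0,0,0,0,0]}}

```text
time_s: 8.45
tcp_pos: [0.5893, -0.3921, 0.1848]
eef_rot: [179.9, 0.0, -77.5]
contact_force: [-0.6, 0.8, 0.0]
gripper_width: 0.0439
```

```bash
sed -i 's/pics\/crop2/pics\/crop3/' m.py; python3 m.py; python3 side.py
```

```text
plate blue rect (array([560.00744629, -11.36552429]), array([361.89263916, 261.71374512]), 102.71843242645264)
module top rect (array([565.76544189, -36.07532501]), array([108.71369171,  96.21936035]), 102.79874038696289) [229 180] [282 229]
stripe (array([535.26251221,  -4.39553356]), array([30.4799099 ,  4.70004225]), 179.28579711914062) [ 0.5314942  -0.00359278]
socket (array([618.25372314, 140.24176025]), array([263.42626953,  40.54171371]), 172.17989349365234) [0.5609843  0.15032059]
rail [177 183  59  17 190] (array([603.02825928,  86.11043549]), array([148.01538086,   8.81903839]), 102.07765865325928)
rail [189 233  59  18 173] (array([479.29864502,  57.87547302]), array([147.79322815,   7.67813826]), 103.05084419250488)
MODULE dock [-35.67579879  -0.09420755] ang 0.048740386962890625
stripe dock [ 6.73410236 -0.13128091]
8.5 [ 0.58939088 -0.39020733  0.18476236] -77.44914044019835 tcp dock [-386.2898015    55.01893058] [-0.39454963  1.34140207 -0.20099753]
yellow [243.01333333 150.56      ] dock c [  34.64371427 -117.5085878 ] [47.20073318 21.42388153] 39.51654052734375
yellow [177.51428571 157.17857143] dock c [147.66319362  11.25261334] [77.73591614 24.94434929] -0.8778934478759766
yellow [222. 174.] dock c [4.19159014 1.14191433] [74.16152191  9.91858864] 0.2792959213256836
```

View pics/crop3.png

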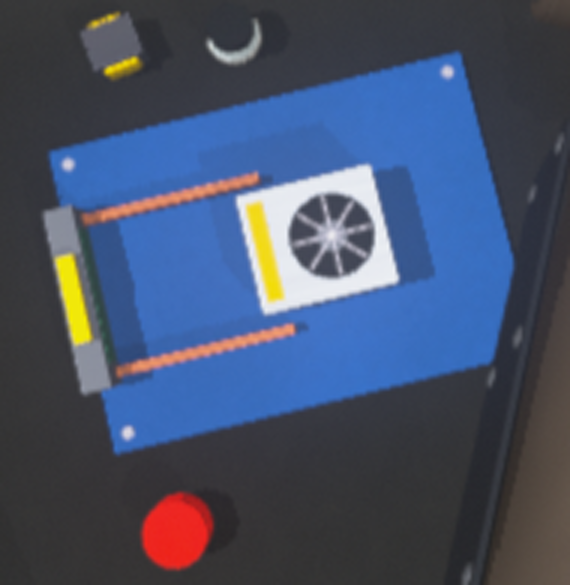

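It is now centred to within 0.1 mm and square to 0.05°, with its front 19 mm inside the lane. I'll return behind it and push straight to the stop, slowly at the end while watching the force.

Emit:
{"fn": "carry_out", "kwargs": {"commands": [-0.07,1,0,0,0,0,1,0,0,0,0,1,0,0,0,0,1,0,0,0,0,1,0,0,0,0,1,0,0,0,0,0.55,0,0,0,0,0,0,0,0]}}

```text
time_s: 9.35
tcp_pos: [0.5874, -0.1224, 0.1864]
eef_rot: [-180.0, 0.0, -77.0]
contact_force: [0.1, -0.6, -1.2]
gripper_width: 0.0439
```

Emit:
{"fn": "carry_out", "kwargs": {"commands": [0,0,-1,0,0,0,0,-1,0,0,0,0,-0.7,0,0,0,0,-0.35,0,0,0,0,0,0,0]}}

```text
time_s: 9.85
tcp_pos: [0.5863, -0.1262, 0.0623]
eef_rot: [179.8, 0.0, -77.3]
contact_force: [0.0, -1.1, 0.7]
gripper_width: 0.0442
```

```bash
python3 side.py|head -1
```

```text
9.85 [ 0.58630091 -0.12622668  0.06226021] -77.25592513996268 tcp dock [-128.13635598   -0.22714722] [ 0.01656443 -1.0687591   0.70217031]
```

Emit:
{"fn": "carry_out", "kwargs": {"commands": [-0.066,0.293,0,0,0,-0.066,0.293,0,0,0,-0.066,0.293,0,0,0,-0.066,0.293,0,0,0,-0.066,0.293,0,0,0,-0.066,0.293,0,0,0,-0.066,0.293,0,0,0,-0.066,0.293,0,0,0]}}

```text
time_s: 10.7
tcp_pos: [0.567, -0.0316, 0.0653]
eef_rot: [-179.9, -0.0, -77.2]
contact_force: [1.8, -5.2, 4.3]
gripper_width: 0.0441
```

```bash
python3 side.py
```

```text
10.7 [ 0.56701903 -0.03160121  0.06532552] -77.20207395562089 tcp dock [-31.58867217  -2.30430804] [ 1.81389223 -5.22033326  4.33780975]
yellow [177.58865248 157.13475177] dock c [147.66319362  11.25261334] [77.73591614 24.94434929] -0.8778934478759766
```

Emit:
{"fn": "carry_out", "kwargs": {"commands": [0,0,0,0,0]}}

```text
time_s: 10.85
tcp_pos: [0.5662, -0.0312, 0.0645]
eef_rot: [-180.0, 0.0, -77.2]
contact_force: [0.3, -0.1, 0.5]
gripper_width: 0.0437
```

```bash
python3 side.py | head -1
python3 - <<'E'
from h import *
c=cams.capture("side");f=cv2.cvtColor(c["frame"],cv2.COLOR_RGB2BGR)
cv2.imwrite("pics/p5.png",cv2.resize(f[120:270,130:330],None,fx=4,fy=4,interpolation=cv2.INTER_CUBIC))
E
```

```text
10.85 [ 0.56621834 -0.03121773  0.06445398] -77.17456263809916 tcp dock [-31.03793536  -1.60799331] [ 0.32279767 -0.11686573  0.48486077]
```

View pics/p5.png

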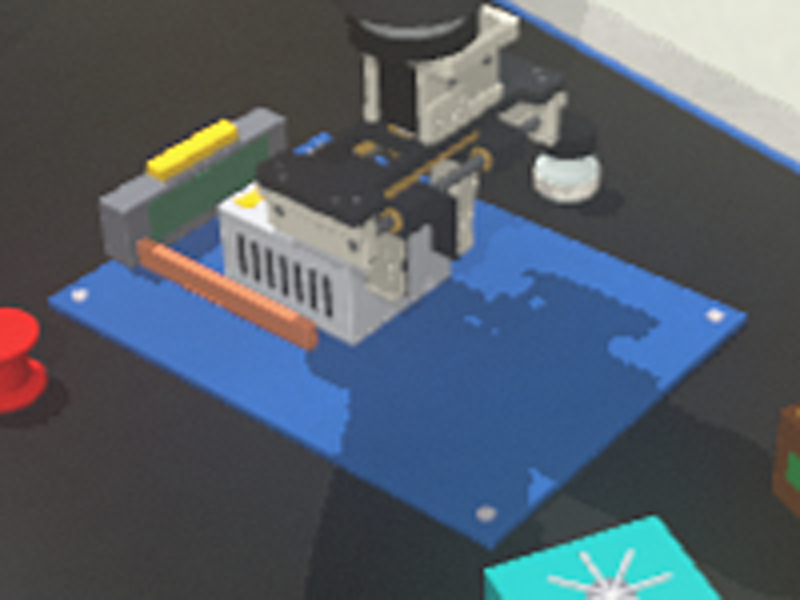

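The side view shows the module parallel to the rails inside the lane. Its rear left bottom corner is at crop (358,343). I'll check that corner's position.

Run:
```python
from h import *
c=cams.capture("side")
f=lambda u,v,z:print(dock(ray(c,[130+u/4-.4,120+v/4-.4],z)*1000))
f(358,343,.008);f(451,263,.008);f(222,210,.068);f(316,330,.026)
```

```text
[[-20.20325352  44.43726928]]
[[-11.20395985 -56.87748172]]
[[82.18322066 51.75225194]]
[[-7.8790705  67.49131674]]
```

Emit:
{"fn": "carry_out", "kwargs": {"commands": [-0.061,0.243,0,0,0,-0.061,0.243,0,0,0,-0.061,0.243,0,0,0,-0.061,0.243,0,0,0,-0.061,0.243,0,0,0,-0.02,0.097,0,0,0,0,0,0,0,0]}}

```text
time_s: 11.7
tcp_pos: [0.5533, 0.021, 0.064]
eef_rot: [-180.0, 0.0, -77.2]
contact_force: [0.6, -0.6, 0.2]
gripper_width: 0.0441
```

Emit:
{"fn": "carry_out", "kwargs": {"commands": [-0.017,0.073,0,0,0,-0.017,0.073,0,0,0]}}

```text
time_s: 11.9
tcp_pos: [0.5521, 0.0257, 0.064]
eef_rot: [180.0, -0.0, -77.3]
contact_force: [1.2, -2.7, 0.1]
gripper_width: 0.0435
```

```bash
python3 side.py | head -1
```

```text
11.9 [0.55209764 0.02570987 0.06402427] -77.28036843813821 tcp dock [27.6023614  -0.39925172] [ 1.15396545 -2.70823464  0.14074751]
```

Emit:
{"fn": "carry_out", "kwargs": {"commands": [-0.008,0.037,0,0,0,-0.008,0.037,0,0,0]}}

```text
time_s: 12.15
tcp_pos: [0.5518, 0.0268, 0.0643]
eef_rot: [180.0, -0.2, -77.2]
contact_force: [7.1, -22.4, -0.4]
gripper_width: 0.0441
```

Emit:
{"fn": "carry_out", "kwargs": {"commands": [-0.008,0.037,0,0,0]}}

```text
time_s: 12.25
tcp_pos: [0.5518, 0.0269, 0.0645]
eef_rot: [179.9, -0.2, -77.2]
contact_force: [11.0, -31.3, 0.3]
gripper_width: 0.0441
```

The force jumped from 3 N to 33 N with no further motion, so the module is on the stop. I'll back straight off, lift, and check.

Emit:
{"fn": "carry_out", "kwargs": {"commands": [0.028,-0.122,0,0,0,0.11,-0.488,0,0,0,0.11,-0.488,0,0,0,0,-0.5,1,0,0,0,-1,1,0,0,0,-1,1,0,0,0,-1,0.3,0,0,0,-1,0,0,0]}}

```text
time_s: 13.05
tcp_pos: [0.5624, -0.1857, 0.1899]
eef_rot: [-179.7, -0.1, -77.2]
contact_force: [0.8, 1.1, -0.3]
gripper_width: 0.0441
```

Emit:
{"fn": "carry_out", "kwargs": {"commands": [0,-1,0,0,0,0,-1,0,0,0,0,-1,0,0,0,0,0,0,0,0]}}

```text
time_s: 13.45
tcp_pos: [0.5605, -0.3082, 0.1861]
eef_rot: [180.0, -0.0, -77.5]
contact_force: [-0.8, 1.0, 0.6]
gripper_width: 0.0438
```

```bash
sed -i 's/pics\/crop3/pics\/crop6/; s/\[130:285,155:335\]/[130:285,150:335]/; s/>240)))/>190)))/' m.py; python3 m.py; python3 side.py
```

```text
plate blue rect (array([581.48626709, -48.12591553]), array([465.94335938, 275.99935913]), 108.345947265625)
module top rect (array([535.72674561,  90.79098511]), array([109.62168121,  96.48083496]), 102.72039413452148) [175 193] [228 243]
stripe (array([0., 0.]), array([0., 0.]), 0.0) [nan nan]
socket (array([618.14361572, 139.16949463]), array([262.98196411,  53.52846909]), 176.8057098388672) [0.54669121 0.14325652]
rail [177 183  59  17 187] (array([603.00756836,  86.09510803]), array([148.01945496,   8.30826092]), 102.30860424041748)
rail [189 233  59  18 174] (array([479.29864502,  57.87547302]), array([147.79322815,   7.67813826]), 103.05084419250488)
MODULE dock [94.69174574  1.20473496] ang -0.029605865478515625
stripe dock [nan nan]
13.5 [ 0.56050387 -0.30643362  0.18597145] -77.47020270502256 tcp dock [-298.20646863   64.70501312] [-0.04513016  0.10633125 -0.25275761]
yellow [243.  150.5] dock c [  34.64371427 -117.5085878 ] [47.20073318 21.42388153] 39.51654052734375
yellow [176.54929577 156.05633803] dock c [154.16330486  11.15031075] [77.7376709  12.28570652] -0.3101234436035156
yellow [184.21666667 157.25      ] dock c [133.45897117   2.0560691 ] [73.9986496  11.07556915] 0.03299713134765625m.py:11: RuntimeWarning: Mean of empty slice.
  P=ray(c,y[sel],z);print(nm,rect(P),P.mean(0))
  ret = um.true_divide(
m.py:19: RuntimeWarning: Mean of empty slice.
  P=ray(c,y[y[:,0]>230],.068)*1000;print("stripe dock",dock(P).mean(0))
```

View pics/crop6.png

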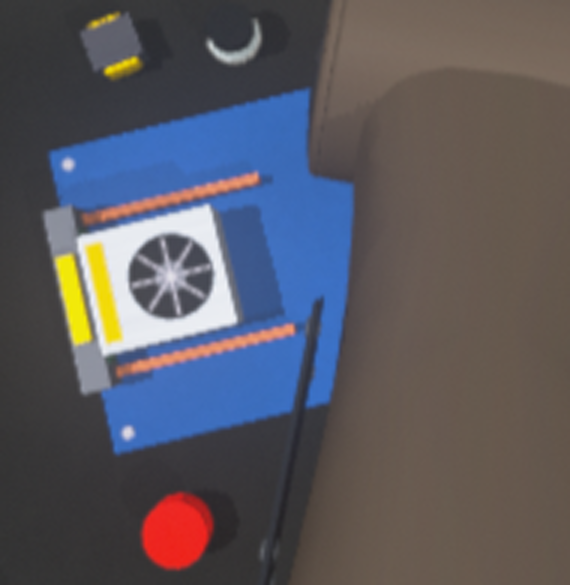

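The module now sits against the stop, square (0.03°) and about 1 mm off centre, with gaps to both rails. The jar, spool and transformer are at the same pixels as before, and the arm is clear. Handing in.

```bash
python3 -c "
from plant import r
print(r.close_job())"
```

```text
the job is handed in; nothing more can be done
None
```

The silver module is pushed down the lane to the grey stop, and the job was handed in at about 13.5 s of the 72 s allowed.

**What I did:** I pushed the module's rear face with two half-open fingertips held above rail height. The first push squared it, a second push moved it about 3 mm to the centre line, and then it went straight down the lane. On reaching the stop the force rose from about 3 N to 33 N with no further motion. I then backed straight off and lifted clear.

**Last checks (top view):**
- **Seating:** the module's centre measured dock x 94.7 mm, against 95 mm when touching the stop. That 0.3 mm is well inside the 2 mm calibration.
- **Alignment:** it was 1.2 mm off the centre line and 0.03° off square, which leaves roughly 11 mm to each rail.
- **Bystanders:** the jar, spool and transformer looked unmoved in the picture.

**Checks that disagreed:**
- **Mid-lane side view:** corner points I picked by eye scattered by up to about 10 mm, so I relied on the top view instead.
- **Final plate measurement:** the arm hid part of the blue plate in the last picture, so that reading was not usable. I used the earlier dock pose, and the rail readings still agreed with it.
- **Rail contact:** I had no direct sensor for this. The measured gaps and low side forces show no sign of it.

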